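# Tip the tomatoes into the salad spinner and spin them dry

### The job

Spin the washed cherry tomatoes dry: tip all three from the divided dish through the open flap into the salad spinner's basket, keeping the walnuts dry in their own section, and set the dish back upright on the worktop. Then press the flap fully shut, take the crank by its grip and give it three full turns clockwise (seen from above) without letting go on the way, and leave it parked over the fixed half of the lid, where it was, so that the flap can be opened again. Leave everything else on the worktop where it stands.

Things in the scene. Friction and masses are not known exactly. Their poses are not given: they have to be found in the camera images.
- spinner: crank salad spinner, 215 mm across, stuck to the worktop: clear bowl, slotted white basket, lid with green rim. Lid top 131 mm, rim top 133 mm above worktop; basket inner radius 86 mm, floor 25 mm, rim 112 mm up. Origin: centre of underside, on the crank's axis; z up; +x points to the middle of the lid's flap half (a clear D-shaped flap); the half at -x is fixed, tinted green
- opening (a point): middle of the D-shaped feed opening under the flap: 60 mm from the spinner's axis along its +x, 131 mm above the worktop. The opening runs from x = +27 to +97 mm of the spinner, bounded by a circle of 99 mm radius about its axis
- flap (a joint): flap angle: 0 = shut, flush; 1.57 = upright; stop at 1.85, leaning back over the hub. Hinge line along the spinner's y at x = +27 mm, 131 mm above the worktop. Flap 4 mm thick, 71 mm long from hinge to outer edge, 180 mm wide at the hinge, round outside (98 mm about the spinner's axis). Friction hinge (0.03 N m): stays where it is left, must be pressed all the way shut
- flap_tab (a point): top of the green tab (44 mm wide, 8 mm high, 14 mm deep) on the flap's outer face, 71 mm from the hinge; some 70 mm above the lid when the flap stands open, on top of the lid near its outer edge when shut
- crank (a joint): crank angle, growing clockwise seen from above, no stops, 6.283 a turn; 0 = arm along the spinner's -x, over the fixed half. White arm 20 mm wide, 18 to 26 mm above the lid top; hub 31 mm across. Basket geared 3 turns to 1. Turning takes 0.06 N m (1 N at the grip); stays where left. With the flap open it has room only within 1.3 rad of 0
- crank_grip: upright green grip at the end of the crank's arm: cylinder 25 mm thick, 42 mm tall, spins freely on its pin (its own yaw means nothing), 60 mm from the crank's axis. Origin: centre of its lower end, 159.5 mm above the worktop
- grip_mid (a point): point on the grip's axis about half way up it, 181.5 mm above the worktop
- dish: white two-section dish, 176 mm along its x, 101 mm along y, 32 mm high, floor 5 mm, 0.3 kg. Origin: centre of underside; z up. Upright divider along y at x = 0, 6 mm thick, 34 mm high; tomatoes lie at +x, walnuts at -x. Floor flat to 41 mm from the divider, then the end wall slopes out at 31 degrees from level to a lip 85 mm from the divider, 32 mm up; side walls upright
- dish_grip (a point): centre of the dish's wooden grip, 73 mm above the dish's underside, over the divider: a level bar 12 mm thick (dish x), 74 mm long (dish y), 26 mm high, on two 8 mm brass posts 52 mm apart. Clear space under and beside it down to the divider. Same axes as the dish
- tomato_lip (a point): middle of the tomato section's lip, on the dish's +x axis: 85 mm from the divider, 32 mm above the underside. Tipping the dish 45 to 60 degrees this way empties that section over this lip; the divider holds the other section's contents back up to about 70 degrees
- tomato_1: cherry tomato, red ball of 28 mm with a small green stalk, 14 g; origin at its centre; rolls
- tomato_2: cherry tomato, red ball of 28 mm with a small green stalk, 14 g; origin at its centre; rolls
- tomato_3: cherry tomato, red ball of 28 mm with a small green stalk, 14 g; origin at its centre; rolls
- walnut_1: walnut in its shell, light brown, 32 mm across, 12 g; origin at its centre; rolls
- walnut_2: walnut in its shell, light brown, 32 mm across, 12 g; origin at its centre; rolls
- pepper_mill: dark turned-wood pepper mill, 58 mm across and 170 mm tall, standing; bystander; origin at the centre of its underside as built
- lemon: yellow lemon, 78 x 55 x 56 mm; bystander; origin at the centre of its underside as built
- garlic: white garlic bulb, 60 x 57 x 58 mm; bystander; origin at the centre of its underside as built
- egg_timer: red and white kitchen timer, 66 x 67 x 62 mm; bystander; origin at the centre of its underside as built
- red_onion: red onion, 67 x 65 x 75 mm; bystander; origin at the centre of its underside as built
- pink_tumbler: pink insulated tumbler, 72 mm across and 112 mm tall, standing; bystander; origin at the centre of its underside as built
- spice_2: spice jar with a black cap, 40 mm across and 105 mm tall, standing; bystander; origin at the centre of its underside as built
- jam_jar: jam jar with a white lid, 68 mm across and 90 mm tall, standing; bystander; origin at the centre of its underside as built

How it is judged:
On the way, in this order (a step that is already met when the one before it is completed fails the run):
1. all three tomatoes lie in the spinner's basket (horizontal distance between each of tomato_1, tomato_2, tomato_3 and spinner below 0.088 m and z of tomato_1 in the frame of spinner between 0.02 and 0.1 m and z of tomato_2 in the frame of spinner between 0.02 and 0.1 m and z of tomato_3 in the frame of spinner between 0.02 and 0.1 m), for 0.2 s.
2. the flap is fully shut over them (all of step 1 and value of joint flap below 0.06 rad), for 0.2 s.
3. the grip is taken between the fingers (all of step 2 and contact force between the fingers and crank_grip above 3 N), for 0.1 s.
4. the crank has made its three turns clockwise with the flap shut (all of step 2 and value of joint crank above 17.85 rad), for 0.1 s.
At the end, for the whole second after the job is handed in: Tomatoes in the basket (within 88 mm of the axis, 20 to 100 mm up); walnuts in their section of the dish; dish still and upright (3 degrees) on the worktop; flap shut (under 0.06 rad); crank resting three turns on (18.85 within 1 rad, over the fixed half) (all of step 4 and x of walnut_1 in the frame of dish between -0.09 and -0.005 m and z of walnut_1 in the frame of dish between 0 and 0.06 m and x of walnut_2 in the frame of dish between -0.09 and -0.005 m and z of walnut_2 in the frame of dish between 0 and 0.06 m and value of joint crank below 19.85 rad and angle between dish's own z axis and vertical below 0.06 rad and height (world z) of dish between -0.01 and 0.012 m and linear speed of dish below 0.02 m/s); the robot touches nothing.
It fails at once if a walnut leaves its section of the dish (x of any of walnut_1, walnut_2 in the frame of dish above 0.003 m or distance between any of walnut_1, walnut_2 and dish above 0.12 m).
It fails at once if the crank is turned into the open flap (value of joint flap above 0.3 rad and (value of joint crank above 1.4 rad or value of joint crank below -1.4 rad)).
It fails at once if the grip is let go in the middle of the three turns (value of joint crank between 1.5 and 17.2 rad and (horizontal distance between the grasp point and grip_mid above 0.025 m or distance between the grasp point and grip_mid above 0.045 m)).
It fails at once if a bystander is pushed away by more than 40 mm or knocked over (distance of any of pepper_mill, lemon, garlic, egg_timer, red_onion, pink_tumbler, spice_2, jam_jar from where it was at the start of the episode above 0.04 m or angle between any of pepper_mill, pink_tumbler, spice_2, jam_jar's own z axis and vertical above 0.6 rad).
It also fails if it takes over 72 s, if anything falls off the work surface, if the arm or the gripper's body presses on something with over 40 N, if the wrist force passes 120 N, or if a joint passes its speed limit or range.

### The arm

A 6-joint arm with a two-finger parallel gripper is mounted at the origin on a cart in front of the work surface, level with it; the furniture and walls round the work are solid. World frame = base frame: x ahead of the robot, y to its left, z up, the work surface at z = 0. Lengths are in m, angles in rad, forces in N, time in s.
With the tool pointing down it reaches from about 0.275 to 1 m from the base axis. Payload 8.4 kg.
Tool frame: the origin (TCP) lies midway between the tips of the shut fingers; the grasp point (between the pads) lies 19 mm behind it; z points along the fingers, y is the line along which they close (so a half turn about z gives the same grasp; the last joint's range is limited). The gripper opens to 85 mm and grips with 20 to 120 N. Pads are 22 mm wide; open, the fingers measure 114 mm over their backs; the gripper's body (76 mm by 85 mm) begins 54 mm behind the grasp point. The pads swing forward as they close: fully open they stand 13 mm farther back than shut.
Start: joints at [1.295, 0.353, 1.633, -0, 1.155, -0.002], TCP at [0.169, 0.602, 0.231] pointing down, gripper open.
Joint ranges: [-2.63, 2.63], [-0.92, 2.1], [0.06, 2.66], [-1.3, 4.44], [0, 2.69], [-3.02, 3.02]. Speed limits (rad/s): [2.22, 2.22, 2.79, 3.14, 3.14, 3.14].

### API

Orientations are given as a unit quaternion [x, y, z, w].
In Python, from workcell import bot, claw, kinematics, optics, ticket, spotter gives the robot as it stands. Calls block until the motion is done:
- bot.reach(position, orientation): joint-space move of the TCP to a pose.
- bot.servo_line(position, ori=None, velocity=0.15): straight line of the TCP; ori=None keeps the orientation; velocity is the mean speed in m/s.
- bot.goto_joints(angles): joint-space move.
- claw.move_gripper(opening, strength=None): finger opening in m; strength is the grip in N (None keeps the last); returns when the fingers have stopped.
- bot.dwell(seconds).
- kinematics.solve_ik(position, orientation): joint angles nearest the present ones, or None.
- optics.read_camera(name): name is "side" or "top"; returns a dict with "frame" (400x640x3 uint8, red, green, blue), "intrinsics" (3x3 intrinsics, pixels), "view" (4x4, takes a point from world to camera coordinates). Camera axes: x right, y down, z forward; pixel columns grow to the right and rows downward; lengths in m; the calibration is good to about 2 mm. A picture is of the moment at which its call begins. There is no depth.
A pose or a line that the arm cannot do raises bot.IKError and nothing moves.
- ticket.hand_in(): hands the job in; it is judged then, once.
Trained networks look in a picture, given as the dict that the camera call returned (one of the last four; its "shot" number tells which), for a name from the list of things; names that differ only in an ending like _2 or _b are one class to them, and where a whole thing is asked for, a point or a joint stands for the part that bears it (a point fixed in the world has none). Each returns a list of dicts, best first, with "score" (0 to 1); they miss things now and then, are a little off and sometimes report something else, mostly with a low value. They report only what shows in the picture. A call takes as long as a camera call.
- spotter.silhouettes(picture, thing): "mask" (400x640 bool, what is visible of it) and "uv" ([column, row] in pixels, amid what is visible of it).
Readings, each from a call of its own:
- bot.read_time_s(): time.
- bot.read_joint_pos(): joint angles.
- bot.read_joint_vel(): joint speeds.
- bot.read_joint_efforts(): joint torques, N m.
- bot.read_position(): TCP position.
- bot.read_orientation(): TCP orientation.
- bot.read_wrist_force(): force on the tool from outside, world axes, zero at the start.
- bot.read_ft_torque(): the same for the moment, N m.
- bot.read_gripper_width(): finger opening in m.
- bot.read_grip_force(): force on a finger pad.
Only numpy, scipy, OpenCV 4.12 (cv2) and the standard library are available. Lean on these libraries where they do the work, as an engineer would, in place of code of your own. Each camera call takes 0.05 s, during which the arm holds its last target. There are 200 camera calls.

## Working session

There is one attempt and no reset: what is moved stays moved. The work goes in short steps, each a Python script; the robot and the scene stay as the last script left them, time stands still between calls to the robot, and variables do not carry over. Pictures are saved under pics/ and viewed, at most 10 in all, crops included, and the job is handed in when it is done.

```bash
mkdir -p pics; ls; python3 - <<'E'
from workcell import optics,spotter
import cv2,numpy as np
for n in("top","side"):
    p=optics.read_camera(n); cv2.imwrite(f"pics/{n}0.png",p["frame"][:,:,::-1])
    print(n,p["intrinsics"].tolist(),np.round(p["view"],4).tolist())
    for t in("spinner","dish","dish_grip","crank_grip","flap","flap_tab","tomato_1","walnut_1","pepper_mill","pink_tumbler","jam_jar","spice_2","crank"):
        r=spotter.silhouettes(p,t)
        print(t,[(round(d["score"],2),np.round(d["uv"]).tolist(),int(d["mask"].sum())) for d in r])
E
```

```text
pics
workcell.py
top [[386.90864012638144, 0.0, 322.9833666149169], [0.0, 386.90864012638144, 201.84147205581974], [0.0, 0.0, 1.0]] [[0.0091, -0.9998, -0.0168, 0.2435], [-0.9882, -0.0065, -0.1531, 0.5852], [0.1529, 0.018, -0.9881, 1.1073], [0.0, 0.0, 0.0, 1.0]]
spinner [(0.76, [416.0, 212.0], 5009), (0.73, [414.0, 141.0], 621)]
dish [(0.81, [295.0, 255.0], 1693)]
dish_grip [(0.75, [291.0, 258.0], 1751), (0.54, [439.0, 216.0], 112)]
crank_grip [(0.55, [440.0, 217.0], 113)]
flap [(0.66, [248.0, 282.0], 243), (0.5, [416.0, 198.0], 211)]
flap_tab [(0.59, [411.0, 203.0], 237), (0.39, [201.0, 244.0], 612)]
tomato_1 [(0.57, [302.0, 249.0], 61), (0.47, [287.0, 246.0], 69), (0.44, [415.0, 199.0], 214)]
walnut_1 [(0.65, [283.0, 263.0], 60), (0.29, [417.0, 197.0], 234)]
pepper_mill [(0.57, [351.0, 174.0], 383)]
pink_tumbler [(0.84, [411.0, 140.0], 558)]
jam_jar [(0.89, [201.0, 244.0], 613)]
spice_2 [(0.51, [250.0, 282.0], 251)]
crank [(0.8, [427.0, 213.0], 311), (0.63, [297.0, 269.0], 69)]
side [[376.2325974475378, 0.0, 311.0425377172829], [0.0, 376.2325974475378, 198.89491742677498], [0.0, 0.0
[... 205 characters left out ...]
, 1323)]
dish_grip [(0.64, [248.0, 224.0], 1311)]
crank_grip [(0.63, [365.0, 246.0], 198)]
flap [(0.69, [356.0, 229.0], 1234)]
flap_tab [(0.92, [361.0, 225.0], 1150), (0.2, [358.0, 260.0], 5874)]
tomato_1 [(0.5, [255.0, 221.0], 16), (0.34, [363.0, 244.0], 195)]
walnut_1 [(0.65, [236.0, 220.0], 61), (0.47, [247.0, 228.0], 61)]
pepper_mill [(0.85, [345.0, 197.0], 426), (0.54, [245.0, 223.0], 1298)]
pink_tumbler [(0.81, [410.0, 230.0], 779), (0.37, [248.0, 227.0], 1330)]
jam_jar [(0.78, [219.0, 170.0], 296), (0.22, [317.0, 219.0], 311)]
spice_2 [(0.95, [210.0, 201.0], 411), (0.56, [249.0, 225.0], 1322), (0.15, [366.0, 213.0], 70)]
crank [(0.75, [362.0, 243.0], 359), (0.26, [434.0, 265.0], 558)]
```

```bash
python3 - <<'E'
import cv2
t=cv2.imread("pics/top0.png")[100:325,165:490]; s=cv2.imread("pics/side0.png")[120:345,165:490]
cv2.imwrite("pics/v1.png",cv2.resize(t,None,fx=2.46,fy=2.46,interpolation=cv2.INTER_CUBIC))
cv2.imwrite("pics/v2.png",cv2.resize(s,None,fx=2.46,fy=2.46,interpolation=cv2.INTER_CUBIC))
E
```

```text
(no output)
```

View pics/v1.png

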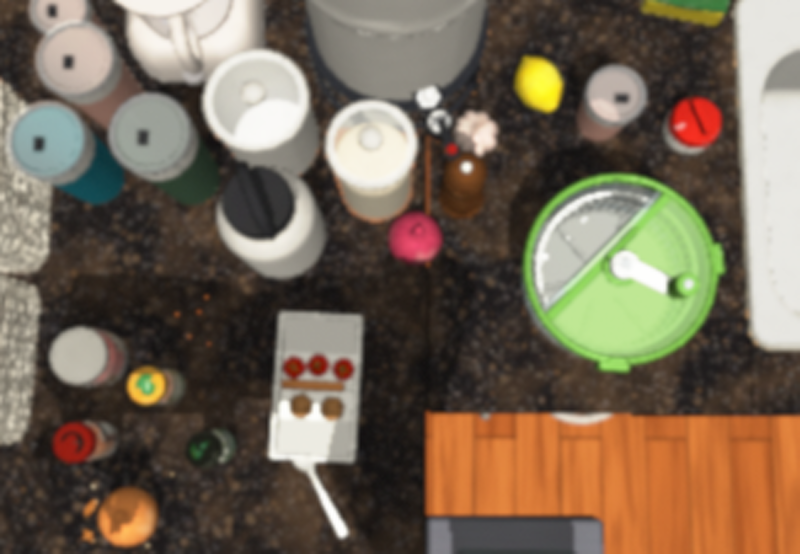

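View pics/v2.png

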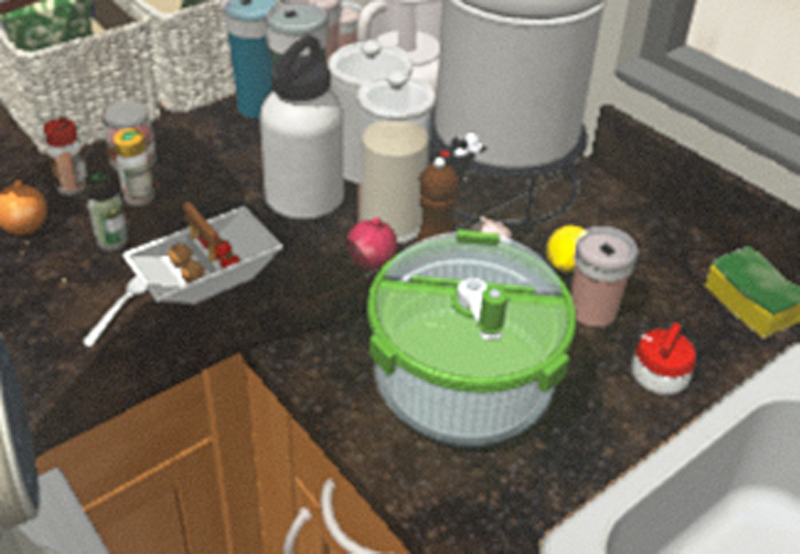

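The images show the spinner at top-view crop (620,268), flap open, with its opening facing up-left (world +x+y). The dish is at (320,388), tomatoes on its far (+x) side and walnuts near. Next I compute the poses offline from the saved frames.

```bash
cat > pose.py <<'E'
import numpy as np,cv2
from workcell import optics,spotter
def ray(p,uv):
    K,V=p["intrinsics"],p["view"];R,t=V[:3,:3],V[:3,3]
    uv=np.atleast_2d(uv).astype(float)
    d=np.c_[uv,np.ones(len(uv))]@np.linalg.inv(K).T@R
    return -R.T@t,d
def plane(p,uv,z):
    c,d=ray(p,uv);return c+d*((z-c[2])/d[:,2])[:,None]
def proj(p,X):
    X=np.atleast_2d(X);q=(X@p["view"][:3,:3].T+p["view"][:3,3])@p["intrinsics"].T;return q[:,:2]/q[:,2:]
def tri(pp,uvs):
    A=np.zeros((3,3));b=np.zeros(3)
    for p,uv in zip(pp,uvs):
        c,d=ray(p,uv);d=d[0]/np.linalg.norm(d[0]);M=np.eye(3)-np.outer(d,d);A+=M;b+=M@c
    return np.linalg.solve(A,b)
E
python3 - <<'E'
from pose import *
from workcell import bot
from scipy.optimize import least_squares
import pickle
T=optics.read_camera("top");S=optics.read_camera("side")
pickle.dump((T,S),open("ts.pkl","wb"))
print("t",bot.read_time_s())
def green(p):
    h=cv2.cvtColor(p["frame"],cv2.COLOR_RGB2HSV);return ((h[...,0]>38)&(h[...,0]<75)&(h[...,1]>80)&(h[...,2]>60))
# circle of the rim
for n,p,box in(("top",T,(370,165,465,255)),("side",S,(305,210,405,285))):
    g=green(p).astype(np.uint8);m=np.zeros_like(g);m[box[1]:box[3],box[0]:box[2]]=1;g*=m
    pts=cv2.findNonZero(g)[:,0]; X=plane(p,pts,.131)[:,:2]
    # outermost point per angle
    c=X.mean(0)
    for _ in range(10):
        a=np.arctan2(*(X-c).T[::-1]);r=np.hypot(*(X-c).T);k=((a+np.pi)/(2*np.pi)*90).astype(int)
        O=np.array([X[k==i][r[k==i].argmax()] for i in np.unique(k)])
        s=least_squares(lambda q:np.hypot(*(O-q).T)-.1065,c,loss="soft_l1",f_scale=.002);c=s.x
    print(n,"centre",c.round(4),"med resid",np.median(abs(s.fun)).round(4))
    # yaw: filled-green fraction inside radius .088
    vv,uu=np.mgrid[box[1]:box[3],box[0]:box[2]];q=np.c_[uu.ravel(),vv.ravel()]
    Y=plane(p,q,.131)[:,:2]-c;rr=np.hypot(*Y.T);G=green(p)[q[:,1],q[:,0]]
    sel=(rr<.085)&(rr>.035);best=[]
    for yw in np.radians(np.arange(0,360,1)):
        x=Y@[np.cos(yw),np.sin(yw)];best.append((( x[sel]<.024)==G[sel]).mean())
    i=int(np.argmax(best));print("yaw",i,best[i])
tm=spotter.silhouettes(T,"crank_grip");sm=spotter.silhouettes(S,"crank_grip")
print("grip",tri([T,S],[tm[0]["uv"],sm[0]["uv"]]).round(4), "top only z=.2",plane(T,tm[0]["uv"],.198).round(4),"side z.18",plane(S,sm[0]["uv"],.18).round(4))
d=spotter.silhouettes(T,"dish")[0]["mask"].astype(np.uint8)
cs=max(cv2.findContours(d,0,cv2.CHAIN_APPROX_NONE)[0],key=cv2.contourArea)[:,0]
X=plane(T,cs,.032)[:,:2];print("dish rect",cv2.minAreaRect((X*1000).astype(np.float32)))
# wooden bar
for n,p,b in(("top",T,(270,245,312,268)),("side",S,(235,198,262,235))):
    h=cv2.cvtColor(p["frame"],cv2.COLOR_RGB2HSV)[b[1]:b[3],b[0]:b[2]]
    w=(h[...,0]>6)&(h[...,0]<17)&(h[...,1]>130);print(n);print("\n".join("".join("#" if v else "." for v in r) for r in w))
for t in("tomato_1","walnut_1","flap_tab"):
    print(t,[(round(o["score"],2),o["uv"]) for o in spotter.silhouettes(T,t)],[(round(o["score"],2),o["uv"]) for o in spotter.silhouettes(S,t)])
print("tab",[tri([T,S],[(411,203),(360,217)]).round(3)], plane(S,[[360,217]],.2))
print("t",bot.read_time_s())
E
```

```text
t 1.5
top centre [ 0.5542 -0.0116] med resid 0.0027
yaw 46 0.9546548956661316
side centre [ 0.5453 -0.0213] med resid 0.0055
yaw 53 0.8741626794258374
grip [ 0.525  -0.0716  0.1872] top only z=.2 [[ 0.5224 -0.0674  0.198 ]] side z.18 [[ 0.5323 -0.0673  0.18  ]]
dish rect ((422.3265075683594, 336.2913818359375), (99.47682189941406, 176.8269500732422), 88.82954406738281)
top
..........................................
..........................................
.............##.......###.................
............####......###........##.......
............####......###........###......
.............####.......#........####.....
.................................####.....
.................................##.......
..........................................
.............###..........................
...........#######........................
..........########################........
..................################........
..........................................
..........................................
..........................................
....................................
[... 992 characters left out ...]
#....
#######..........#...####..
#####......................
.###..#....................
..##..##...................
....#######................
....##.######..............
....####.###...............
....########...............
.....#####.................
......##...................
...........................
tomato_1 [(0.7, [352.3, 152.6]), (0.59, [284.0, 246.5]), (0.45, [303.2, 249.6])] [(0.62, [219.4, 170.8]), (0.45, [252.1, 221.8])]
walnut_1 [(0.63, [290.4, 263.9]), (0.38, [352.4, 151.1])] [(0.52, [238.0, 223.0])]
flap_tab [(0.53, [416.0, 198.9])] [(0.82, [358.5, 225.9]), (0.56, [315.1, 218.1])]
tab [array([0.568, 0.011, 0.192])] [[5.72568469e-01 4.51077674e-04 2.00000000e-01]]
t 1.95
```

```bash
cat > ov.py <<'E'
from pose import *
import pickle,sys
T,S=pickle.load(open("ts.pkl","rb"))
def draw(cx,cy,yaw,crank,flap,dx,dy,dyaw,out):
    Rz=lambda a:np.array([[np.cos(a),-np.sin(a),0],[np.sin(a),np.cos(a),0],[0,0,1]])
    sp=lambda P:np.atleast_2d(P)@Rz(yaw).T+[cx,cy,0]
    ds=lambda P:np.atleast_2d(P)@Rz(dyaw).T+[dx,dy,0]
    a=np.linspace(0,2*np.pi,60)
    L=[(sp(np.c_[.1075*np.cos(a),.1075*np.sin(a),0*a+.133]),(255,0,255))]
    L.append((sp([[.027,-.095,.131],[.027,.095,.131]]),(255,0,0)))
    b=np.linspace(-1.29,1.29,30);f=np.c_[.098*np.cos(b)-.027,.098*np.sin(b)]
    L.append((sp(np.c_[.027+f[:,0]*np.cos(flap),f[:,1],.131+f[:,0]*np.sin(flap)]),(0,0,255)))
    g=np.array([-.06*np.cos(crank),.06*np.sin(crank)])
    for z in(.1595,.2015):L.append((sp(np.c_[g[0]+.0125*np.cos(a),g[1]+.0125*np.sin(a),0*a+z]),(255,0,0)))
    L.append((sp([[0,0,.157],[g[0],g[1],.157]]),(0,0,255)))
    for z,x,y in((.032,.087,.0505),(.086,.006,.037)):L.append((ds([[x,y,z],[-x,y,z],[-x,-y,z],[x,-y,z],[x,y,z]]),(255,0,255)))
    for n,p,(u,v) in(("T",T,(365,160)),("S",S,(305,205)),("TD",T,(265,220)),("SD",S,(205,190))):
        k=4;im=cv2.resize(p["frame"][v:v+75,u:u+100],None,fx=k,fy=k,interpolation=cv2.INTER_CUBIC)
        for P,c in L:cv2.polylines(im,[np.round((proj(p,P)+.5-[u,v])*k).astype(np.int32)],False,c,1,cv2.LINE_AA)
        yield im
def save(*a):
    i=list(draw(*a));cv2.imwrite(a[-1],np.vstack([np.hstack(i[:2]),np.hstack(i[2:])])[...,::-1])
E
python3 -c "
from ov import *
save(.554,-.0116,np.radians(46),-.1,1.75,.4223,.3363,np.radians(-1.2),'pics/o1.png')"
```

```text
(no output)
```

View pics/o1.png

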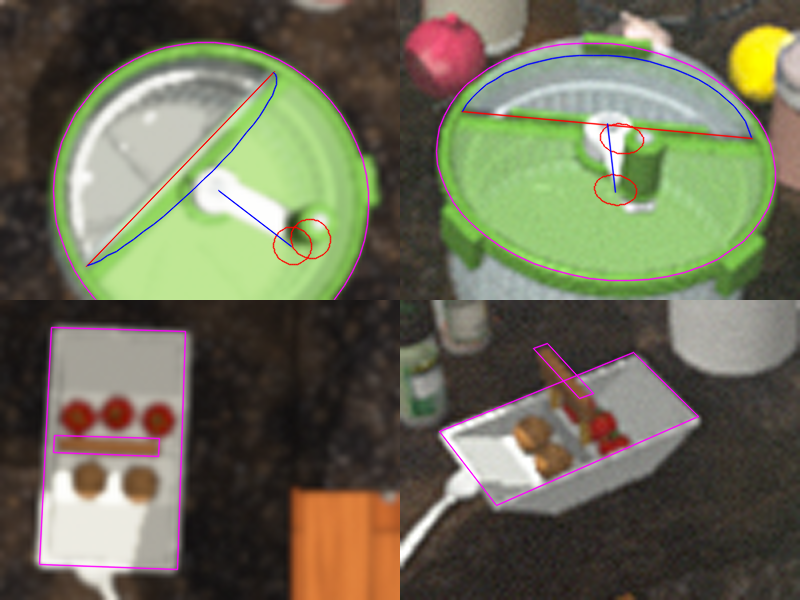

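```bash
python3 -c "
from ov import *
save(.554,-.0125,np.radians(48.5),-.30,1.6,.4223,.3363,np.radians(-1.2),'pics/o2.png')"
```

```text
(no output)
```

View pics/o2.png

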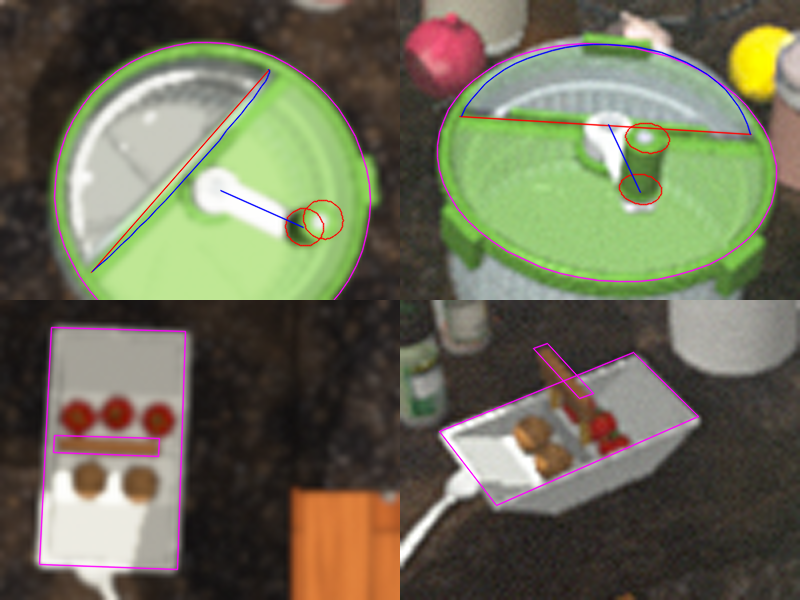

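```bash
cat > h.py <<'E'
import numpy as np
from scipy.spatial.transform import Rotation as R
from workcell import bot,claw,kinematics
C=np.array([.554,-.0125]);YAW=np.radians(48.5);D=np.array([.4223,.3363]);DY=np.radians(-1.2)
def sp(x,y,z):
    c,s=np.cos(YAW),np.sin(YAW);return np.array([C[0]+c*x-s*y,C[1]+s*x+c*y,z])
def dishR(yaw,tip):return R.from_euler("z",yaw)*R.from_euler("y",tip)
# tool in dish: z down, tool y along +-dish x
def toolR(Rd,sg):return Rd*R.from_matrix(np.array([[0,sg,0],[sg,0,0],[0,0,-1]],float))
def tool_for_lip(lip,yaw,tip,sg,k=0.):
    Rd=dishR(yaw,tip);g=np.array(lip)+Rd.apply([-.085,0,.041]);To=toolR(Rd,sg)
    return g+To.apply([0,0,.019]),To.as_quat()
def down(a):return (R.from_euler("z",a)*R.from_matrix(np.diag([1.,-1,-1]))).as_quat()
E
python3 - <<'E'
from h import *
print(bot.read_orientation())
for sg in(1,-1):
    q=toolR(dishR(DY,0),sg).as_quat();p=np.r_[D,.054]
    print(sg,"pick",kinematics.solve_ik(p,q),kinematics.solve_ik(p+[0,0,.2],q))
    for dy in(-25,0,25):
      for tip in(0,20,40,58):
        P,Q=tool_for_lip(sp(.075,0,.16+.1*(tip<30)),YAW+np.pi+np.radians(dy),np.radians(tip),sg);print(dy,tip,P.round(3),kinematics.solve_ik(P,Q))
E
```

```text
[ 1.36472815e-01  9.90643816e-01 -2.21140538e-05 -1.02953280e-06]
1 pick [ 6.69734820e-01  4.60199309e-01  1.94771666e+00 -4.44089210e-16
  7.33676688e-01  6.90678771e-01] [ 6.69734820e-01  1.98335710e-01  1.79080336e+00 -4.44089210e-16
  1.15245359e+00  6.90678771e-01]
-25 0 [0.682 0.078 0.282] [ 1.11117344e-01  4.09455426e-01  1.43614966e+00 -4.44089210e-16
  1.29598757e+00  2.84255762e+00]
-25 20 [0.67  0.073 0.31 ] [0.04313699 0.20538385 1.70180686 0.15574004 0.91280557 2.69920797]
-25 40 [0.65  0.064 0.231] [-0.0564557   0.18372051  2.07350028  0.90159695  0.37759074  1.9075496 ]
-25 58 [0.628 0.054 0.244] [-0.17318219  0.19371713  2.28697217  2.03432827  0.54945033  0.70421739]
0 0 [0.66  0.107 0.282] [ 1.58966493e-01  3.81306898e-01  1.47772854e+00 -4.44089210e-16
  1.28255722e+00  2.45407446e+00]
0 20 [0.652 0.098 0.31 ] [0.01493467 0.22316436 1.67922997 0.30123903 1.01949331 2.17975382]
0 40 [0.637 0.082 0.231] [-0.17056536  0.25643491  1.97501519  0.94222078  0.74221411  1.45759392]
0 58 [0.621 0.063 0.244] [-0.34871289  0.30937106  2.11077738  1.42429459  0.92309326  0.879
[... 1258 characters left out ...]
6436  1.67922997  0.30123903  1.01949331 -0.96183883]
0 40 [0.637 0.082 0.231] [-0.17056536  0.25643491  1.97501519  0.94222078  0.74221411 -1.68399873]
0 58 [0.621 0.063 0.244] [-0.34871289  0.30937106  2.11077738  1.42429459  0.92309326 -2.2620163 ]
25 0 [0.628 0.125 0.282] [ 1.94445653e-01  3.35346371e-01  1.54380068e+00 -4.44089210e-16
  1.26244560e+00 -1.08837135e+00]
25 20 [0.624 0.113 0.31 ] [-1.42449470e-03  2.50600573e-01  1.64365128e+00  3.64349123e-01
  1.16980091e+00 -1.41471114e+00]
25 40 [0.618 0.093 0.231] [-0.21305838  0.35558646  1.82906411  0.81968025  1.06947115 -1.94847871]
25 58 [0.611 0.069 0.244] [-0.3802502   0.45044295  1.87144486  1.0898263   1.26136069 -2.27190607]
```

```bash
python3 - <<'E'
from ov import *
print("hub",tri([T,S],[(417.8,207),(356.5,235)]).round(4))
print("griptop",tri([T,S],[(442.5,216.5),(365.8,238.8)]).round(4), plane(T,[(442.5,216.5)],.2015),plane(S,[(365.8,238.8)],.2015))
# pepper mill, cream canister lid(top crop 370,150)/(side crop 397,100), onion, white kettle bottle top
f=lambda a,b:tri([T,S],[(a[0]/2.46+165,a[1]/2.46+100),(b[0]/2.46+165,b[1]/2.46+120)]).round(3)
print("mill top",f((467,168),(440,160)),"canister",f((370,138),(397,82)),"bottle",f((255,195),(300,60)),"potlid edge",f((395,60),(525,60)),"onion",f((416,235),(373,240)))
E
```

```text
hub [ 0.5552 -0.0093  0.1554]
griptop [ 0.5269 -0.0632  0.1989] [[ 0.52350367 -0.06008603  0.2015    ]] [[ 0.52860615 -0.0663871   0.2015    ]]
mill top [0.658 0.16  0.17 ] canister [0.676 0.265 0.22 ] bottle [0.614 0.385 0.217] potlid edge [0.792 0.215 0.226] onion [0.605 0.215 0.035]
```

```bash
sed -i 's/C=np.array(\[.554,-.0125\]);YAW=np.radians(48.5)/C=np.array([.5545,-.0105]);YAW=np.radians(47.5)/' h.py
python3 - <<'E'
from h import *
for tip,z in((0,.32),(35,.30),(35,.155),(46,.153),(58,.15)):
    P,Q=tool_for_lip(sp(.072,0,z),YAW+np.pi,np.radians(tip),1);print(tip,P.round(3),kinematics.solve_ik(P,Q))
q=toolR(dishR(DY,0),1).as_quat();p=np.r_[D,.054]
t=[bot.read_time_s()]
claw.move_gripper(.06,60)
bot.reach(p+[0,0,.09],q);t.append(bot.read_time_s())
bot.servo_line(p,velocity=.12);t.append(bot.read_time_s())
claw.move_gripper(0,60);t.append(bot.read_time_s())
print(bot.read_gripper_width(),bot.read_grip_force(),bot.read_wrist_force(),bot.read_position())
bot.servo_line(p+[0,0,.27],velocity=.2);t.append(bot.read_time_s())
print(bot.read_gripper_width(),bot.read_wrist_force(),t)
E
```

```text
0 [0.661 0.105 0.342] [ 1.55765772e-01  3.45475288e-01  1.40066819e+00 -4.44089210e-16
  1.39544917e+00  2.46832703e+00]
35 [0.642 0.085 0.367] [-0.12089106  0.10885166  1.78242927  0.60662306  0.95850909  1.90908385]
35 [0.642 0.085 0.222] [-0.12089106  0.26482962  1.93956721  0.78962518  0.71683499  1.63851433]
46 [0.632 0.074 0.229] [-0.2295515   0.26729303  2.03719817  1.15100989  0.75685395  1.23104537]
58 [0.621 0.062 0.234] [-0.34756548  0.32246112  2.1254659   1.45841329  0.90751687  0.84679837]
0.011295884758130686 61.35956525802612 [-1.18723099 -0.05495174  5.82405359] [0.4223271  0.33639993 0.05435305]
0.011258123997569727 [ 0.12616871  0.45137519 -4.10132285] [1.95, 3.7333, 4.6333, 5.125, 6.625]
```

```bash
python3 - <<'E'
from h import *
import cv2
from workcell import optics
f=lambda tip,z,x=.072:tool_for_lip(sp(x,0,z),YAW+np.pi,np.radians(tip),1)
bot.reach(*f(0,.32));print(bot.read_time_s())
bot.servo_line(*f(28,.25),velocity=.09)
P,Q=f(30,.155);bot.servo_line(P,Q,velocity=.1);print(bot.read_time_s(),bot.read_wrist_force())
for n,o in(("top",(320,100)),("side",(250,120))):
    p=optics.read_camera(n);cv2.imwrite(f"pics/p_{n}.png",p["frame"][:,:,::-1])
a=cv2.imread("pics/p_top.png")[80:280,290:490];b=cv2.imread("pics/p_side.png")[100:300,260:460]
cv2.imwrite("pics/v3.png",cv2.resize(np.hstack([a,b]),None,fx=2,fy=2,interpolation=cv2.INTER_CUBIC))
E
```

```text
8.1917
9.9833 [ 0.48100547  0.67247894 -2.82289597]
```

View pics/v3.png

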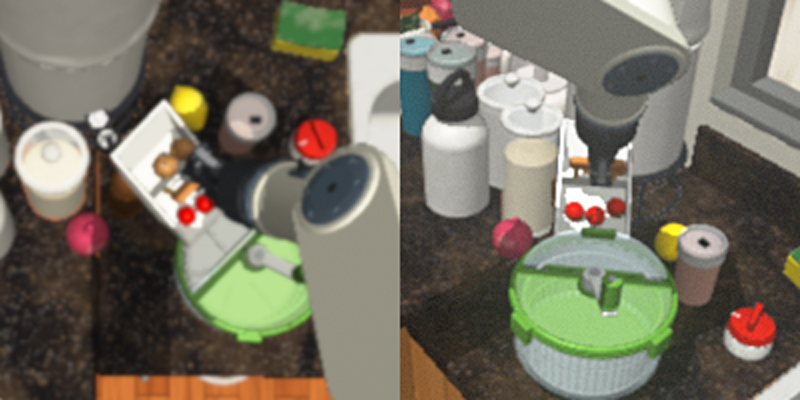

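The dish lip is over the opening (about (225,245)), with all three tomatoes and both walnuts in their sections. I'll tip further now.

```bash
python3 - <<'E'
from h import *
import cv2
from workcell import optics
f=lambda tip,z,x=.072:tool_for_lip(sp(x,0,z),YAW+np.pi,np.radians(tip),1)
for t in(40,50,58):bot.servo_line(*f(t,.152),velocity=.05)
bot.dwell(.6);print(bot.read_time_s(),bot.read_wrist_force())
for n in("top","side"):
    p=optics.read_camera(n);cv2.imwrite(f"pics/q_{n}.png",p["frame"][:,:,::-1])
a=cv2.imread("pics/q_top.png")[80:280,290:490];b=cv2.imread("pics/q_side.png")[150:300,285:435]
cv2.imwrite("pics/v4.png",np.hstack([cv2.resize(a,(400,400),interpolation=cv2.INTER_CUBIC),cv2.resize(b,(400,400),interpolation=cv2.INTER_CUBIC)]))
E
```

```text
11.9833 [-0.06824186  0.69580099 -2.40788937]
```

View pics/v4.png

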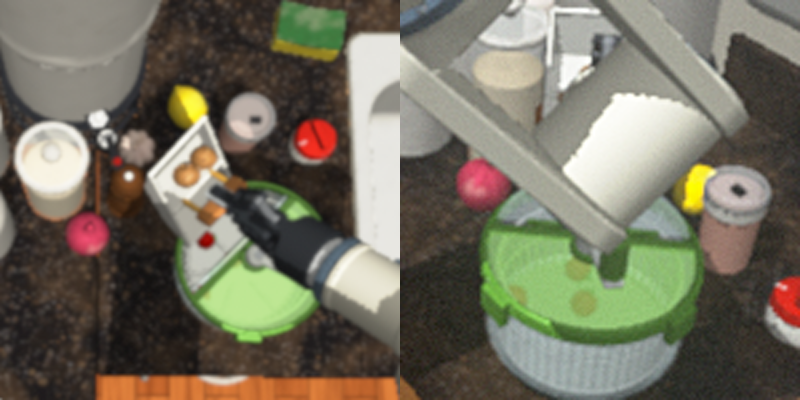

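```bash
python3 - <<'E'
from h import *
import cv2
from workcell import optics
bot.dwell(.3)
for n in("top","side"):
    p=optics.read_camera(n);cv2.imwrite(f"pics/r_{n}.png",p["frame"][:,:,::-1])
a=cv2.imread("pics/r_top.png")[130:250,350:470];b=cv2.imread("pics/r_side.png")[205:295,305:395]
cv2.imwrite("pics/v5.png",np.hstack([cv2.resize(a,(400,400),interpolation=cv2.INTER_CUBIC),cv2.resize(b,(400,400),interpolation=cv2.INTER_CUBIC)]))
E
```

```text
(no output)
```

View pics/v5.png

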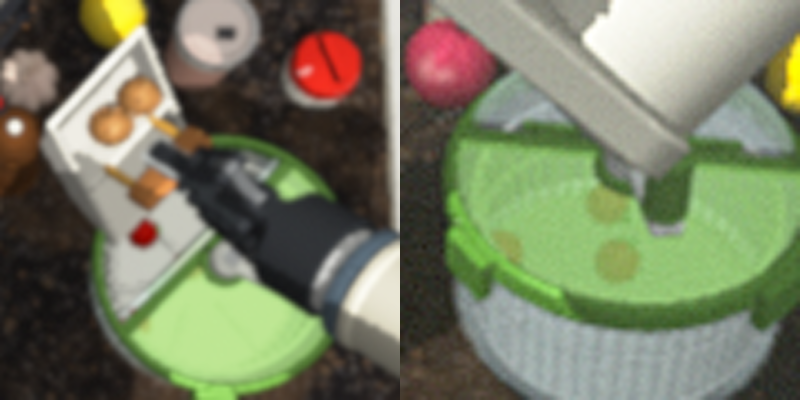

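Three tomatoes are in the basket: one seen through the opening at (145,232), and three through the green lid. The walnuts are held behind the divider. I'll put the dish back.

```bash
python3 - <<'E'
from h import *
f=lambda tip,z,x=.072:tool_for_lip(sp(x,0,z),YAW+np.pi,np.radians(tip),1)
bot.servo_line(*f(40,.18,.08),velocity=.1)
bot.servo_line(*f(15,.27,.08),velocity=.15)
bot.reach(*f(0,.32));print(bot.read_time_s())
q=toolR(dishR(DY,0),1).as_quat();p=np.r_[D,.0545]
bot.reach(p+[0,0,.27],q);print(bot.read_time_s())
bot.servo_line(p+[0,0,.02],velocity=.2);bot.servo_line(p,velocity=.04)
print(bot.read_time_s(),bot.read_wrist_force())
claw.move_gripper(.05);bot.servo_line(p+[0,0,.1],velocity=.25)
print(bot.read_time_s(),bot.read_wrist_force())
claw.move_gripper(0)
# flap-push IK checks
for a in np.radians([0,90,180,270]):
    print(a.round(2),[kinematics.solve_ik(sp(*s),down(a)) is not None for s in((-.03,.05,.26),(-.03,.05,.175),(.08,.04,.14))],kinematics.solve_ik(sp(-.03,.05,.175),down(a)))
print(bot.read_time_s())
E
```

```text
14.6167
16.1833
18.2333 [-3.08034516 -1.04723654  3.5412709 ]
19.2417 [-0.06611018 -1.61253496  0.05392416]
0.0 [True, True, True] [-6.81205321e-04  2.22085506e-01  1.95690887e+00 -4.44089210e-16
  9.62598276e-01  1.57011512e+00]
1.57 [True, True, True] [-6.81205321e-04  2.22085506e-01  1.95690887e+00 -4.44089210e-16
  9.62598276e-01 -6.81205321e-04]
3.14 [True, True, True] [-6.81205321e-04  2.22085506e-01  1.95690887e+00 -4.44089210e-16
  9.62598276e-01 -1.57147753e+00]
4.71 [False, False, True] None
19.775
```

```bash
python3 - <<'E'
from h import *
Q=down(YAW);y=.04
bot.servo_line(bot.read_position()+[0,0,.15],velocity=.3)
bot.reach(sp(-.038,y,.26),Q)
bot.servo_line(sp(-.038,y,.176),velocity=.15)
print(bot.read_time_s(),bot.read_wrist_force().round(2) if hasattr(bot.read_wrist_force(),"round") else bot.read_wrist_force())
for x,z in((.02,.176),(.05,.170),(.064,.156),(.064,.138)):
    bot.servo_line(sp(x,y,z),velocity=.08);print(x,z,np.round(bot.read_wrist_force(),2))
z=.138
while z>.124:
    z-=.0015;bot.servo_line(sp(.064,y,z),velocity=.03);F=bot.read_wrist_force();print(round(z,4),np.round(F,2))
    if F[2]>12:break
bot.dwell(.3);print(np.round(bot.read_wrist_force(),2),bot.read_position())
bot.servo_line(sp(.064,y,.24),velocity=.25);print(bot.read_time_s())
import cv2
from workcell import optics
bot.reach(sp(-.03,.0,.30),Q) if 0 else None
for n in("top","side"):
    p=optics.read_camera(n);cv2.imwrite(f"pics/s_{n}.png",p["frame"][:,:,::-1])
a=cv2.imread("pics/s_top.png")[130:250,350:470];b=cv2.imread("pics/s_side.png")[205:295,305:395]
cv2.imwrite("pics/v6.png",np.hstack([cv2.resize(a,(400,400),interpolation=cv2.INTER_CUBIC),cv2.resize(b,(400,400),interpolation=cv2.INTER_CUBIC)]))
E
```

```text
22.4833 [-0.77 -0.72 -0.  ]
0.02 0.176 [ 0.57 -0.06 -0.33]
0.05 0.17 [-0.06 -0.25  0.51]
0.064 0.156 [1.06 0.05 0.66]
0.064 0.138 [ 0.5   0.05 -0.58]
0.1365 [ 0.8  -0.47 -0.44]
0.135 [-0.14  0.12  0.35]
0.1335 [-0.4  -0.47 -0.07]
0.132 [ 0.48  0.1  -1.51]
0.1305 [-1.59  0.34  5.8 ]
0.129 [-6.67 -0.4  19.01]
[-6.22 -1.26 17.81] [0.56862571 0.06373163 0.13075381]
27.0583
```

View pics/v6.png

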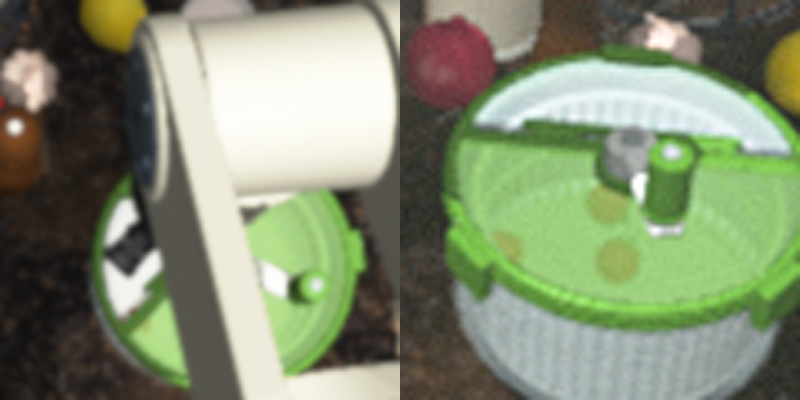

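The flap is shut: the finger stopped at z=0.1308 under 18 N, and the side view shows it flush, with the three tomatoes inside. Now the crank.

```bash
python3 - <<'E'
from h import *
from ov import tri,T,S
g=tri([T,S],[(443.9,216.1),(366.2,239.9)]);print("grip",g.round(4))
g=(g[:2]+[.5269,-.0632])/2
c=C.copy();ph=np.arctan2(*(g-c)[::-1]);print(np.degrees(ph),np.hypot(*(g-c)))
z=.1635;Q=down(YAW);at=lambda p:np.r_[c+.06*np.array([np.cos(p),np.sin(p)]),z]
claw.move_gripper(.058,40)
P=at(ph);bot.reach(P+[0,0,.09],Q);bot.servo_line(P,velocity=.12)
print(bot.read_time_s(),np.round(bot.read_wrist_force(),2))
claw.move_gripper(0,40);print(bot.read_gripper_width(),bot.read_grip_force(),np.round(bot.read_wrist_force(),2))
bot.dwell(.15)
done=0.;tot=19.0;n=55;d=tot/n;mx=0
for i in range(n):
    done+=d;bot.servo_line(at(ph-done),velocity=.1)
    F=np.array(bot.read_wrist_force());mx=max(mx,np.hypot(*F[:2]))
    s=3e-5*F[:2];c=c+s*min(1,1e-3/max(np.hypot(*s),1e-9))
    if i%6==0:print(i,round(done,2),bot.read_time_s(),F.round(1),c.round(4))
    if np.linalg.norm(F)>70 or bot.read_gripper_width()<.02:print("STOP",i,done,F);break
print("done",done,bot.read_time_s(),F.round(1),"max",mx,bot.read_gripper_width(),c,ph)
E
```

```text
grip [ 0.5271 -0.0663  0.198 ]
-116.90734776292884 0.06081783465758751
29.2417 [-0.6  -0.4  -0.01]
0.024178304044844855 38.93116772174835 [-1.03 -0.69  5.64]
0 0.35 30.1417 [0.3 1.5 4.4] [ 0.5545 -0.0105]
6 2.42 32.2917 [ 0.8 -2.1 11.2] [ 0.555  -0.0106]
12 4.49 34.4417 [ 3.1 -1.9  8.6] [ 0.5554 -0.0106]
18 6.56 36.5917 [0.4 2.7 9.5] [ 0.5554 -0.0107]
24 8.64 38.7417 [ 1.  -0.6 11.8] [ 0.5557 -0.0107]
30 10.71 40.8917 [ 1.5 -1.4  9.4] [ 0.556  -0.0107]
36 12.78 43.0417 [-0.   1.2 10.4] [ 0.556  -0.0109]
42 14.85 45.1917 [ 0.5 -0.9 12.2] [ 0.5561 -0.0108]
48 16.93 47.3417 [ 0.9 -0.3 10.3] [ 0.5562 -0.0107]
54 19.0 49.4917 [-0.2 -0.5 11.6] [ 0.5562 -0.0109]
done 18.999999999999996 49.4917 [-0.2 -0.5 11.6] max 4.579038718574723 0.024391215335754935 [ 0.55621862 -0.01094776] -2.0404181382371354
```

Smooth. Now I release, retreat clear, and check.

```bash
python3 - <<'E'
from h import *
import cv2
from workcell import optics
claw.move_gripper(.058);p=np.array(bot.read_position())
bot.servo_line(p+[0,0,.12],velocity=.2)
bot.goto_joints([1.295,.1,1.633,0,1.155,0]);print(bot.read_time_s(),np.round(bot.read_wrist_force(),2),bot.read_position())
for n in("top","side"):
    q=optics.read_camera(n);cv2.imwrite(f"pics/f_{n}.png",q["frame"][:,:,::-1])
a=cv2.imread("pics/f_top.png")[110:310,240:490];b=cv2.imread("pics/f_side.png")[140:300,200:400]
cv2.imwrite("pics/v7.png",np.hstack([cv2.resize(a,(400,320),interpolation=cv2.INTER_CUBIC),cv2.resize(b,(400,320),interpolation=cv2.INTER_CUBIC)]))
E
```

```text
53.3167 [-0.09 -0.94  0.57] [0.16840965 0.59769997 0.38981719]
```

View pics/v7.png

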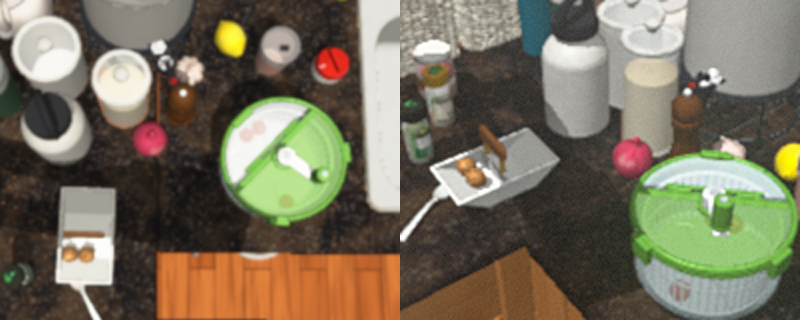

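The dish is back with both walnuts at (78,253), the flap is shut with the tomatoes visible inside, and the crank is over the fixed half at (320,175). I'm handing it in.

```bash
python3 -c "
from workcell import ticket
print(ticket.hand_in())"
```

```text
the job is handed in; nothing more can be done
None
```

I handed the job in at about 53 s: the three tomatoes are in the basket, the dish is back upright with both walnuts, the flap is shut, and the crank has made its three clockwise turns and is parked over the fixed half; the hand-in returned no verdict.

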